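# Undo the keeper and draw the bolt of a wooden box

### The arm

A 6-joint arm with a two-finger parallel gripper is mounted at the origin on the work surface. World frame = base frame: x ahead of the robot, y to its left, z up, the work surface at z = 0. Lengths are in mm, angles in rad, forces in N, time in s.
With the tool pointing down it reaches from about 350 to 975 mm from the base axis. Payload 17.4 kg.
Tool frame: the origin (TCP) lies midway between the tips of the shut fingers; the grasp point (between the pads) lies 19 mm behind it; x points along the fingers, z is the direction in which the jaws open and shut, and the axes are right-handed (so a half turn about x gives the same grasp; the last joint's range is limited). The gripper opens to 85 mm and grips with 20 to 120 N. Pads are 22 mm wide; open, the fingers measure 114 mm over their backs; the gripper's body (76 mm by 85 mm) begins 54 mm behind the grasp point. The pads swing forward as they close: fully open they stand 13 mm farther back than shut.
Start: joints at [-1.176, 0.116, 1.442, -0, 1.584, -0.038], TCP at [283.096, -612.771, 231.303] pointing down, gripper open.
Joint ranges: [-2.83, 2.83], [-0.83, 2.19], [0.07, 2.5], [-1.14, 4.28], [0.01, 3], [-2.97, 2.97]. Speed limits (rad/s): [1.89, 1.89, 2.22, 3.14, 3.14, 3.14].

### API

Orientations are given as a unit quaternion [x, y, z, w].
In Python, from cell import env gives the robot as it stands.
- The arm moves only by the tool jog_arm, never from a script. Its arguments are lists of equal length, an entry for each row: "fingers": the finger opening in cm, from 0 to 8.54; "xyz": the shift along the tool's x, y, z in cm, a list of three; "twist": the turn about the tool's x in rad. A call has 1 to 12 rows; each row is the pose to reach, as a shift and turn from the pose measured when the call began, along the tool's axes at that moment; what a row does not reach only later rows make up. A row lasts 1/8 s, in which the tool goes at most 62.5 mm and 10.7 degrees, less where a joint would pass 70% of its speed; a pose out of reach is approached as far as the arm can. A call with a gripper value outside its range is refused whole. The fingers move at their own pace and stop on an object; the grip force is fixed at half the most. Time passes only in rows, so rows that repeat a pose let the fingers close. It gives the time, the measured TCP pose, the force and the opening at its end, in the units of the state.
- env.observe(): the state, without advancing time (a new reading comes with each control period).
- env.grab_frame(name): name is "scene" or "top" or "wrist"; returns a dict with "img" (400x640x3 uint8, red, green, blue), "vertical_fov" (degrees; the focal length in pixels is half the picture's height over the tangent of half this angle, whatever the lens; pixels are square), "cx", "cy" (the principal point, pixels), "T" (4x4, takes a point from camera to world coordinates); the wrist camera has in their place "mount" (4x4, takes a point from camera to tool coordinates, whose origin is the TCP and whose axes are the tool frame's). Camera axes: x right, y down, z forward; pixel columns grow to the right and rows downward; lengths in mm; the calibration is good to about 2 mm. The wrist camera is an equidistant fisheye: a pixel r from the principal point sees the ray r / f radians off the axis. A picture is of the moment at which its call begins: read the wrist's pose just before it. There is no depth.
- env.close_job(): hands the job in, once; it reports no verdict.
Trained networks look in a picture, given as the dict that the camera call returned (one of the last four; its "shot" number tells which), for a name from the list of things; names that differ only in an ending like _2 or _b are one class to them, and where a whole thing is asked for, a point or a joint stands for the part that bears it (a point fixed in the world has none). Each returns a list of dicts, best first, with "conf" (0 to 1); they miss things now and then, are a little off and sometimes report something else, mostly with a low value. They report only what shows in the picture. A call takes as long as a camera call. They do not tell look-alikes from the thing itself.
- env.spot_in(label, picture): "centre" ([x, y, z] in mm, in the coordinates of the camera as it stood for that picture, good to about 4 mm: the middle of the surface that is visible of it).
- env.trace(label, picture): "region" (400x640 bool, what is visible of it).
- env.spot_point(label, picture): "centre" ([x, y, z] in mm, in the coordinates of the camera as it stood for that picture, good to about 4 mm: a listed point, or the origin of a listed thing).
The state is a dict: "time": time; "joint_pos": joint angles; "qd": joint speeds; "effort": joint torques, N m; "eef_pos": TCP position; "ee_rot": TCP orientation; "ft_force": force on the tool from outside, world axes, zero at the start; "wrist_torque": the same for the moment, N m; "gripper_width": finger opening in mm.
Only numpy, scipy, OpenCV 4.12 (cv2) and the standard library are available. Lean on these libraries where they do the work, as an engineer would, in place of code of your own. Each camera call takes 0.05 s, during which the arm holds its last target. There are 200 camera calls.

### The job

Unlatch the wooden box so that its lid is free to be opened later: first turn the orange keeper a quarter turn anticlockwise so that it no longer blocks the bolt, then draw the bolt by its blue handle all the way back out of its staple. Leave both like that and let go, without shifting or tipping the owl, the umbrella cap, the door stop or the pen.

Things in the scene. Friction and masses are not known exactly. Their poses are not given: they have to be found in the camera images.
- box: Wooden box 200 (its x) x 280 (its y) x 90 mm high, fixed to the white shelf. Origin: centre of its underside; z up; its long side -x faces the robot at yaw 0. Its flat top is 90 mm above the shelf. The lid covers the top from y = -140 to +91 mm; a fixed strip covers the rest. The catches lie on the line x = 0 of the top. Steel arches 32 mm wide (x), 15 mm long (y) and 25 mm high stand on that line at y = +79.5 mm (guide on the lid) and y = +112.5 mm (staple on the strip).
- keeper_grip (a point): Centre of the grip fin of the orange keeper, straight above its vertical pivot, at (0, -38.5, 126) mm in the box frame. The keeper is a turn button: a bar 110 x 20 mm, 92 to 112 mm above the shelf, pivoted at its middle, with an upright fin 60 long x 16 thick on top, up to 141 mm above the shelf. The point's y axis runs along bar and fin, x across the fin. At the start bar and fin lie nearly along the box's y, the bar's end just behind the blue handle.
- keeper (a joint): Angle of the keeper, rad: 0 = along the box's y, blocking the bolt; grows anticlockwise seen from above, up to a stop at 1.571 = across, bolt free. Starts at 0 to 0.12. It cannot be turned the other way. Light friction (about 0.06 N m); stays where left.
- bolt_grip (a point): Point in the upright blue bolt handle, 126 mm above the shelf, at (0, +30 - 1000 x joint, 126) mm in the box frame. The handle is a block 16 mm (box x) x 24 mm (box y), from 94 to 141 mm above the shelf; its point axes are those of the box. A 12 mm steel rod runs from it along +y through guide and staple; 30 mm are free between handle and guide.
- bolt (a joint): Travel of the bolt, m: 0 = home in the staple (start), grows as the handle moves along the box's -y, up to a stop at 0.036 = fully drawn. Friction about 2 N; stays where left. While the keeper lies along the box's y the bolt moves under 2 mm.
- owl_mid (a point): White ceramic owl figurine with blue wings, 70 mm wide, 120 mm tall, standing; loose. The point is on its axis, 55 mm up.
- tipcap_mid (a point): Black plastic umbrella tip cap, a slim cone 40 mm wide at the foot, 110 mm tall, standing; loose. The point is on its axis, 55 mm up.
- doorstop_mid (a point): Green silicone door stop, a stepped wedge 120 x 40 x 29 mm, lying along its x; loose. The point is 15 mm up at its middle.
- pen_mid (a point): Aluminium pen, 140 mm long, 9 mm thick, lying along its x; loose. The point is at its centre.
There are look-alikes about, which are no part of the job. Of the things that look like the part that bears pen_mid, the largest one is meant. Of the things that look like the part that bears tipcap_mid, take the one that is nearest to the robot's base at the start.

How it is judged (in metres and radians):
On the way, in this order (a step that is already met when the one before it is completed fails the run):
1. the keeper is turned across (over 1.0 rad) while the bolt is still home (under 8 mm drawn) (value of joint keeper above 1 rad and value of joint bolt below 0.008 m), for 0.2 s.
2. the bolt is drawn over 30 mm with the keeper across (value of joint bolt above 0.03 m and value of joint keeper above 1 rad), for 0.2 s.
At the end, for the whole second after the job is handed in: Keeper turned across (over 1.0 rad), bolt drawn over 30 mm of its 36 mm, both at rest; owl, umbrella cap, door stop and pen within 20 mm of where they started and not tipped (under 0.3 rad) (all of step 2 and velocity of joint keeper between -0.02 and 0.02 rad/s and velocity of joint bolt between -0.02 and 0.02 m/s and distance of each of owl_mid, tipcap_mid, doorstop_mid, pen_mid from where it was at the start of the episode below 0.02 m and angle between each of owl_mid, tipcap_mid, doorstop_mid, pen_mid's own z axis and vertical below 0.3 rad); the robot touches nothing.
It fails at once if the owl is shifted over 20 mm or tipped over 0.3 rad (distance of owl_mid from where it was at the start of the episode above 0.02 m or angle between owl_mid's own z axis and vertical above 0.3 rad).
It fails at once if the umbrella tip cap is shifted over 20 mm or tipped over 0.3 rad (distance of tipcap_mid from where it was at the start of the episode above 0.02 m or angle between tipcap_mid's own z axis and vertical above 0.3 rad).
It fails at once if the door stop is shifted over 20 mm or tipped over 0.3 rad (distance of doorstop_mid from where it was at the start of the episode above 0.02 m or angle between doorstop_mid's own z axis and vertical above 0.3 rad).
It fails at once if the pen is shifted over 20 mm or tipped over 0.3 rad (distance of pen_mid from where it was at the start of the episode above 0.02 m or angle between pen_mid's own z axis and vertical above 0.3 rad).
It also fails if it takes over 45 s, if anything falls off the work surface, if the arm or the gripper's body presses on something with over 40 N, if the wrist force passes 120 N, or if a joint passes its speed limit or range.

## Working session

There is one attempt and no reset: what is moved stays moved. The work goes in short steps, Python scripts to look and compute and a tool call to move; the robot and the scene stay as the last step left them, time stands still between calls to the robot, and variables do not carry over. Pictures are saved under pics/ and viewed, about 8 in all and at most 12, crops included, and the job is handed in when it is done.

Besides the shell and the picture viewer there is one more tool, called after "Emit:" as name(argument=value, ...), one argument or row to a line, values as JSON. jog_arm: Moves the arm, as the interface text tells. Its arguments: {"type":"object","properties":{"fingers":{"type":"array"},"xyz":{"type":"array"},"twist":{"type":"array"}},"required":["fingers","xyz","twist"]}

```bash
mkdir -p pics
cat > h.py <<'E'
import numpy as np, cv2
from scipy.spatial.transform import Rotation as R
from cell import env
def w(T,p): return (np.array(T)@np.r_[p,1])[:3]
def shot(n):
    s=env.observe(); f=env.grab_frame(n)
    if n=='wrist':
        M=np.eye(4);M[:3,:3]=R.from_quat(s['ee_rot']).as_matrix();M[:3,3]=s['eef_pos'];T=M@np.array(f['mount'])
    else: T=np.array(f['T'])
    return f,T
E
python3 - <<'E'
from h import *
s=env.observe();print(s['time'],s['eef_pos'],s['ee_rot'],s['gripper_width'])
print(R.from_quat(s['ee_rot']).as_matrix().round(3))
ims=[]
for n in ['scene','top']:
    f,T=shot(n);ims.append(f['img'])
    for l in ['box','keeper_grip','bolt_grip','owl_mid','tipcap_mid','doorstop_mid','pen_mid']:
        print(n,l,[(w(T,d['centre']).round(0).tolist(),round(d['conf'],2)) for d in env.spot_point(l,f)[:4]])
for i,n in enumerate(['scene','top']): cv2.imwrite(f'pics/{n}0.png',ims[i][...,::-1])
E
```

```text
0.0 [ 283.0080184  -612.58306657  230.55301744] [ 0.38121816  0.5960424  -0.380747    0.59534687] 85.47920103377622
[[-0.     0.908  0.419]
 [ 0.001  0.419 -0.908]
 [-1.     0.    -0.001]]
scene box [([483.0, -115.0, 5.0], 0.87)]
scene keeper_grip [([679.0, -88.0, 6.0], 0.45)]
scene bolt_grip [([492.0, -91.0, 131.0], 0.76)]
scene owl_mid [([580.0, 105.0, 57.0], 0.56), ([489.0, -89.0, 128.0], 0.38)]
scene tipcap_mid [([486.0, -383.0, 56.0], 0.87), ([433.0, -303.0, 55.0], 0.84)]
scene doorstop_mid [([591.0, -272.0, 14.0], 0.77)]
scene pen_mid [([682.0, -85.0, 7.0], 0.54), ([792.0, -71.0, 10.0], 0.53), ([733.0, 57.0, 5.0], 0.42)]
top box [([479.0, -112.0, 0.0], 0.84), ([685.0, -91.0, 5.0], 0.72)]
top keeper_grip [([467.0, -151.0, 120.0], 0.66)]
top bolt_grip [([491.0, -86.0, 119.0], 0.65)]
top owl_mid [([580.0, 105.0, 59.0], 0.95)]
top tipcap_mid [([493.0, -381.0, 55.0], 0.75), ([434.0, -304.0, 56.0], 0.5)]
top doorstop_mid [([592.0, -270.0, 15.0], 0.78)]
top pen_mid [([682.0, -89.0, 5.0], 0.63), ([787.0, -75.0, 7.0], 0.5)]
```

View pics/scene0.png

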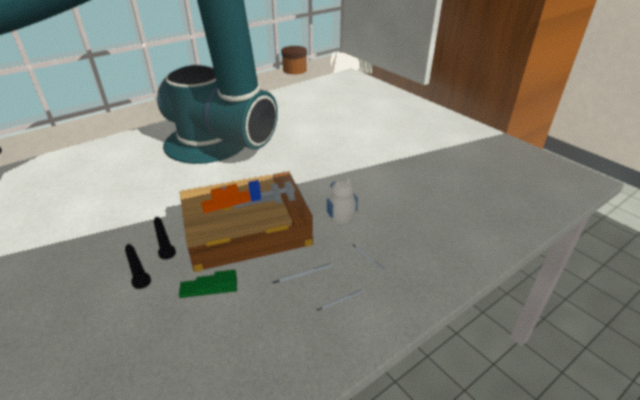

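View pics/top0.png

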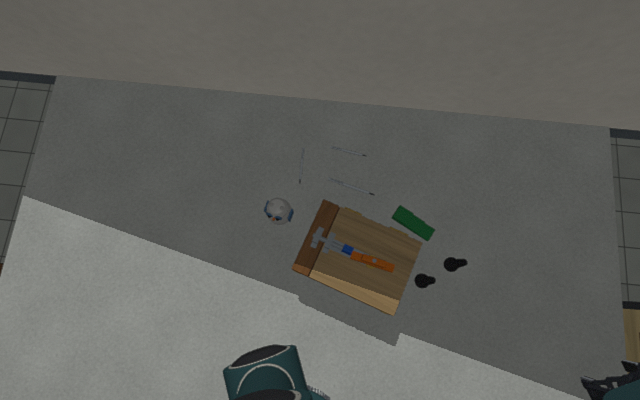

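The scene view shows the box centred near (245,220) px, with the orange keeper at (225,198) and the blue handle at (255,190). In the top view these are at (372,261) and (348,250). The box yaw is about -0.35. The caps stand right of the box and the owl stands left. I'll move over the keeper with the jaws turned across the fin.

Emit:
jog_arm(
  fingers=[5, 5, 5, 5, 5, 5, 5, 5, 5, 5, 5, 5],
  xyz=[
    [-2, 36, -34],
    [-2, 36, -34],
    [-2, 36, -34],
    [-2, 36, -34],
    [-2, 36, -34],
    [-2, 36, -34],
    [-2, 36, -34],
    [-2, 36, -34],
    [-2, 36, -34],
    [-2, 36, -34],
    [-2, 36, -34],
    [-2, 36, -34],
  ],
  twist=[-0.8, -0.8, -0.8, -0.8, -0.8, -0.8, -0.8, -0.8, -0.8, -0.8, -0.8, -0.8],
)

```text
time: 2.3
eef_pos: [467.0, -154.1, 251.3]
ee_rot: [0.12, 0.697, -0.12, 0.697]
ft_force: [-0.0, 0.0, -1.2]
gripper_width: 50.0
```

```bash
cat > look.py <<'E'
import sys
from h import *
s=env.observe();M=R.from_quat(s['ee_rot']).as_matrix();print(s['time'],s['eef_pos'],s['joint_pos'],s['gripper_width'],'jaw ang',np.arctan2(M[1,2],M[0,2]))
f,T=shot('wrist')
for l in ['box','keeper_grip','bolt_grip']:
    for d in env.spot_point(l,f)[:2]:
        p=w(T,d['centre']);print(l,p.round(1),round(d['conf'],2),'tool',(M.T@(p-s['eef_pos'])).round(1))
    if l!='box':
      for d in env.trace(l,f)[:1]:
        # back-project mask contour to top plane
        ys,xs=np.nonzero(d['region']);F=200/np.tan(np.radians(f['vertical_fov'])/2)
        u=np.c_[xs-f['cx'],ys-f['cy']];r=np.hypot(*u.T)+1e-9;th=r/F
        dirs=np.c_[u/r[:,None]*np.sin(th)[:,None],np.cos(th)]@T[:3,:3].T
        q=T[:3,3]+dirs*((130-T[2,3])/dirs[:,2])[:,None]
        (c,sz,a)=cv2.minAreaRect(q[:,:2].astype(np.float32));print(l,'rect',np.round(c,1),np.round(sz,1),round(a,1))
cv2.imwrite(f'pics/{sys.argv[1]}.png',f['img'][...,::-1])
E
python3 look.py w1
```

```text
2.3 [ 467.02076233 -154.05441517  251.26020371] [-3.70467524e-01 -2.94451871e-01  1.79323035e+00 -6.09780328e-05
  1.64289856e+00 -3.07898396e-02] 50.04846565766195 jaw ang -0.33968207724858984
box [ 485.7 -111.9    1.3] 0.92 tool [249.9  46.    3.6]
keeper_grip [ 468.5 -152.2  126.8] 0.71 tool [124.4   2.2   0.8]
keeper_grip rect [ 470.6 -146.1] [103.   19.2] 77.5
bolt_grip [493.1 -88.6 125.5] 0.63 tool [125.7  70.4   2.8]
bolt_grip rect [500.1 -58.9] [81.6 16.8] 70.7
```

View pics/w1.png

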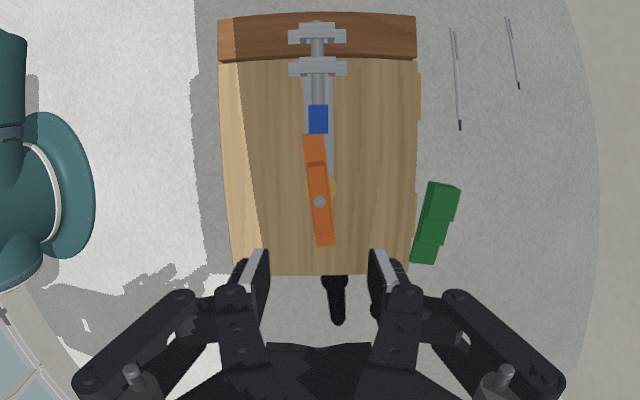

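The wrist view shows the keeper's fin centred near (319,200) px, tilted about 0.1 rad, with the handle at (318,119) and the guide and staple beyond it. The networks agree with this. I'll descend and cage the fin.

Emit:
jog_arm(
  fingers=[5, 5, 5, 5, 5, 3, 1.8, 1.8, 1.8],
  xyz=[
    [4, 0.4, 0.15],
    [8, 0.4, 0.15],
    [12, 0.4, 0.15],
    [13.4, 0.4, 0.15],
    [13.4, 0.4, 0.15],
    [13.4, 0.4, 0.15],
    [13.4, 0.4, 0.15],
    [13.4, 0.4, 0.15],
    [13.4, 0.4, 0.15],
  ],
  twist=[-0.1, -0.1, -0.1, -0.1, -0.1, -0.1, -0.1, -0.1, -0.1],
)

```text
time: 3.72
eef_pos: [470.0, -150.1, 117.6]
ee_rot: [0.084, 0.702, -0.084, 0.702]
ft_force: [-0.9, -0.1, 1.4]
gripper_width: 17.9
```

Emit:
jog_arm(
  fingers=[1.8, 1.8, 1.8, 1.8, 1.8, 1.8, 1.8, 1.8, 1.8, 1.8],
  xyz=[
    [0, 0, 0],
    [0, 0, 0],
    [0, 0, 0],
    [0, 0, 0],
    [0, 0, 0],
    [0, 0, 0],
    [0, 0, 0],
    [0, 0, 0],
    [0, 0, 0],
    [0, 0, 0],
  ],
  twist=[-0.17, -0.34, -0.51, -0.68, -0.85, -1.02, -1.19, -1.36, -1.48, -1.48],
)

```text
time: 4.97
eef_pos: [468.9, -151.0, 117.1]
ee_rot: [-0.412, 0.576, 0.412, 0.574]
ft_force: [-11.7, -9.9, -0.4]
gripper_width: 18.0
```

Emit:
jog_arm(
  fingers=[4, 4, 4, 4, 4, 4, 4, 4, 4, 4, 4, 4],
  xyz=[
    [0, 0, 0],
    [0, 0, 0],
    [-5, 0, 0],
    [-10, 0, 0],
    [-13, 0, 0],
    [-13, 0, 0],
    [-13, 0, 0],
    [-13, 0, 0],
    [-13, 0, 0],
    [-13, 0, 0],
    [-13, 0, 0],
    [-13, 0, 0],
  ],
  twist=[0, 0, 0, 0.17, 0.35, 0.53, 0.71, 0.89, 1.07, 1.25, 1.43, 1.58],
)

```text
time: 6.48
eef_pos: [469.4, -150.7, 247.3]
ee_rot: [0.12, 0.697, -0.121, 0.696]
ft_force: [0.4, -0.9, -0.1]
gripper_width: 40.0
```

```bash
python3 look.py w2
```

```text
6.475 [ 469.44379022 -150.6716135   247.26645284] [-0.36076112 -0.29007906  1.79618313 -0.00264761  1.63675748 -0.01864382] 40.040314269839996 jaw ang -0.34229186594441463
box [ 484.6 -111.    -0.8] 0.9 tool [247.9  43.1   1.3]
keeper_grip [ 466.6 -151.5  127.1] 0.82 tool [120.2  -1.4  -2.3]
keeper_grip rect [ 470.1 -147.2] [ 29.1 102.3] 70.5
bolt_grip [490.5 -86.2 125.4] 0.6 tool [121.7  68.1  -1.6]
bolt_grip [ 592.2 -269.4   12.4] 0.22 tool [234.9 -70.  155.7]
```

View pics/w2.png

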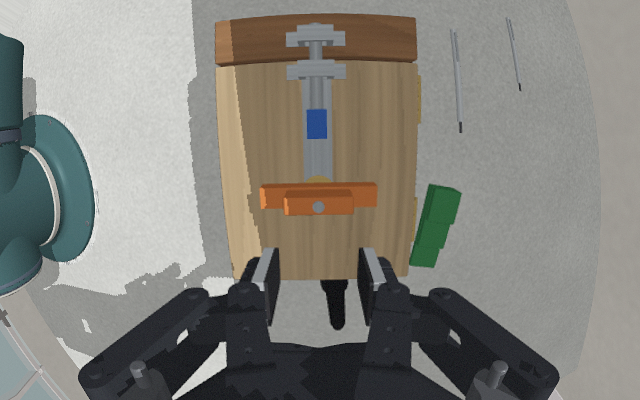

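The keeper lies fully across (centred at (319,198) px) and the handle is at (317,123) px, in line with the tool. Next I'll grip the handle across x.

Emit:
jog_arm(
  fingers=[4, 4, 4, 4, 4, 4, 2.5, 1.3, 1.3, 1.3, 1.3],
  xyz=[
    [0, 4, -0.1],
    [0, 6.8, -0.1],
    [5, 6.8, -0.1],
    [10, 6.8, -0.1],
    [13.6, 6.8, -0.1],
    [13.6, 6.8, -0.1],
    [13.6, 6.8, -0.1],
    [13.6, 6.8, -0.1],
    [13.6, 6.8, -0.1],
    [13.6, 6.8, -0.1],
    [13.6, 6.8, -0.1],
  ],
  twist=[0, 0, 0, 0, 0, 0, 0, 0, 0, 0, 0],
)

```text
time: 8.15
eef_pos: [490.7, -86.5, 113.3]
ee_rot: [0.116, 0.697, -0.118, 0.697]
ft_force: [-7.0, 1.8, 8.3]
gripper_width: 15.2
```

Emit:
jog_arm(
  fingers=[1.3, 1.3, 1.3, 1.3, 1.3, 1.3, 1.3],
  xyz=[
    [0, -0.7, 0],
    [0, -1.4, 0],
    [0, -2.1, 0],
    [0, -2.8, 0],
    [0, -3.4, 0],
    [0, -3.7, 0],
    [0, -3.7, 0],
  ],
  twist=[0, 0, 0, 0, 0, 0, 0],
)

```text
time: 9.02
eef_pos: [479.0, -120.8, 113.5]
ee_rot: [0.117, 0.697, -0.117, 0.697]
ft_force: [8.6, 9.1, -13.2]
gripper_width: 15.0
```

Emit:
jog_arm(
  fingers=[4, 4, 4, 4, 4, 4, 4, 4, 4],
  xyz=[
    [0, 0, 0],
    [0, 0, 0],
    [0, 0, 0],
    [-4, 0, 0],
    [-8, 0, 0],
    [-13, 0, 0],
    [-13, -4, 0],
    [-13, -4, 0],
    [-13, -4, 0],
  ],
  twist=[0, 0, 0, 0, 0, 0, 0, 0, 0],
)

```text
time: 10.15
eef_pos: [465.8, -158.5, 243.4]
ee_rot: [0.118, 0.697, -0.118, 0.697]
ft_force: [-0.7, 0.9, -0.4]
gripper_width: 40.2
```

```bash
python3 look.py w3
python3 - <<'E'
from h import *
f,T=shot('top')
for l in ['owl_mid','tipcap_mid','doorstop_mid','pen_mid']:
    print(l,[(w(T,d['centre']).round(0).tolist(),round(d['conf'],2)) for d in env.spot_point(l,f)[:3]])
print(env.observe()['ft_force'])
E
```

```text
10.15 [ 465.83377334 -158.46932263  243.35712667] [-3.79812315e-01 -2.92843014e-01  1.80462364e+00  1.04428042e-04
  1.62956855e+00 -4.57704591e-02] 40.18272486227598 jaw ang -0.33403572095392076
box [ 483.6 -109.4   -4.3] 0.86 tool [247.7  52.1   0.6]
keeper_grip [ 466.8 -152.8  125. ] 0.91 tool [118.4   5.7  -1. ]
keeper_grip rect [ 469.8 -148.2] [ 28.1 102.4] 71.2
bolt_grip [ 481.5 -121.2  127.3] 0.72 tool [116.   40.3   2.6]
bolt_grip rect [488.5 -91.5] [87.8 16.7] 71.2
owl_mid [([580.0, 105.0, 56.0], 0.82)]
tipcap_mid [([439.0, -305.0, 53.0], 0.47)]
doorstop_mid [([439.0, -304.0, 53.0], 0.57)]
pen_mid [([787.0, -74.0, 3.0], 0.66), ([734.0, 63.0, -4.0], 0.59), ([685.0, -89.0, 5.0], 0.53)]
[ 0.37616289  0.51210282 -0.03558969]
```

View pics/w3.png

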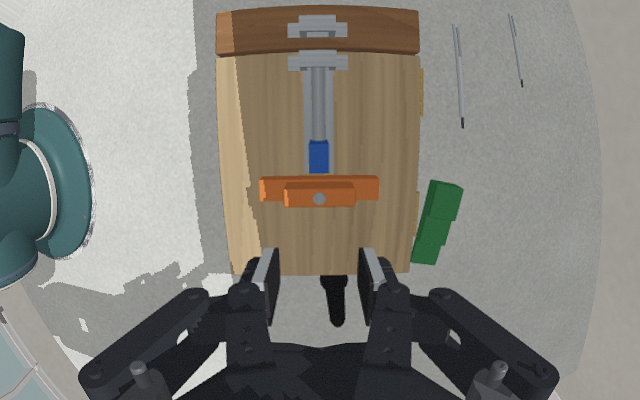

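The keeper is still across, and the handle, now at (318,157) px, is drawn back. The rod is out of the staple and nothing else has moved, so I'm handing in.

```bash
python3 -c "
from cell import env
print(env.close_job())"
```

```text
the job is handed in; nothing more can be done
None
```

The box is unlatched and the job is handed in, at about 10 s of the 45 s allowed. I turned the keeper a quarter turn anticlockwise, then gripped the blue handle and drew the bolt about 36 mm to its stop. I then let go and rose clear.

**Last checks:**
- **Latch:** In the last wrist picture the keeper lies across, at about a right angle to the rod. The rod is clear of the staple. The bolt point measured about 36 mm from where it started.
- **Robot:** The wrist force was near zero after the release, so it touches nothing.
- **Loose objects:** The owl, the near cap (434,-304 → 439,-305) and the large pen (682,-89 → 685,-89) were found within about 5 mm of where they started.

**One check failed:** the last top-view detection of the door stop was wrong: it reported the cap's position instead. I judged the door stop unmoved from the wrist pictures, where it lies in the same place beside the box.

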